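# Hold the sprung interlock key in

## Task

Draw the square-headed flat key straight up out of its slot in the key rack, leaving the round-headed key in the rack. Put it in the keyway of the interlock box, push it straight down against the spring until its shoulders are at the cover, and only then turn it a quarter turn clockwise (seen from above) against the return spring. Finish while still gripping the key, holding it pushed in and turned.

Things in the scene. Friction and masses are not known exactly. Their poses are not given: they have to be found in the camera images.
- square_key: The key to use: flat plain steel, 8 mm thick (its x), 64 mm tall (z up), alike after a half turn about z. Origin: centre of its foot's underside. T foot 32 mm wide (y), 0 to 10 mm, lowest 3 mm narrowed; round neck 8 mm across, 10 to 24 mm; rectangular head 44 mm wide (y), 24 to 64 mm, with a dark round spot near the top; the head's lower edges are the shoulders. 50 to 100 g.
- round_key: The key to leave alone: same steel, foot and neck, but a disc-shaped head 42 mm across, 8 mm thick. Origin: centre of the underside of its foot. It stands in the other slot of the rack; which slot holds which key varies.
- key_rack: Fixed grey block 40 x 150 mm (x, y) on a dark 62 x 164 mm base, 40 mm high in all, origin under its centre. Two slots in line along y, 40 mm either side of the middle, each 10.5 x 34.5 mm (x, y). A key stands upright in each, x and y as the rack's, shoulders on the rack's top, head above it, so its origin is 16 mm above the rack's underside. It is free once raised 24 mm.
- interlock_box: Fixed grey box 100 x 100 mm with an aluminium cover, 50 mm high in all, origin at the centre of its underside. In the middle of the cover is the keyway, a slot 10.5 x 34.5 mm (x, y of the box, long side along y) with 3 mm bevelled edges. The cover is 8 mm thick and hollow below.
- keyway (a point): Centre of the keyway's mouth, level with the cover's top, axes as the box. The key goes in upright, its y along the box's y (either way round). Its foot meets the sprung plunger 14 mm below the mouth (3 N, rising to 8 N when home). The slot stops any turn until the foot's underside is 18 mm down; at 24 mm the shoulders touch the cover.
- plunger (a joint): How far the sprung plunger under the keyway is pressed down, m: 0 at rest, 0.010 with the key's shoulders on the cover. It springs back.
- rotor (a joint): Angle of the rotor on the plunger that the key's foot turns, rad: 0 at rest (in line with the keyway), growing clockwise from above, stop at 1.62. A spring turns it back with 0.01 N m at rest, 0.07 N m at a quarter turn; the foot has about 0.08 rad of play in it.
- key_head (a point): Centre of the square key's rectangular head, 44 mm above the key's origin, axes as the key. Grip the head here by its flat faces, fingers closing along x.
There are look-alikes about, which are no part of the job. Leave any blue or pink look-alike of the square_key alone.

How it is judged:
On the way, in this order (a step that is already met when the one before it is completed fails the run):
1. the square-headed key is gripped and drawn up clear of the rack (z of square_key in the frame of key_rack above 0.042 m and contact force between the fingers and square_key above 1 N), for 0.1 s.
2. the key is pushed in at least 7 mm against the spring, upright in the keyway, not yet turned (value of joint plunger above 0.007 m and value of joint rotor below 0.25 rad and horizontal distance between square_key and keyway below 0.004 m and z of square_key in the frame of keyway below -0.02 m and contact force between the fingers and square_key above 1 N), for 0.1 s.
At the end, for the whole second after the job is handed in: The square-headed key is upright in the keyway (within 4 mm of its centre), the plunger pressed at least 6 mm and the rotor turned at least 1.25 rad clockwise, and the fingers still grip the key and hold it there; the round-headed key stands in its rack slot, moved less than 12 mm (value of joint plunger above 0.006 m and value of joint rotor above 1.25 rad and horizontal distance between square_key and keyway below 0.004 m and z of square_key in the frame of keyway below -0.019 m and angle between square_key's own z axis and vertical below 0.15 rad and angle between the y axis of square_key and the y axis of interlock_box, either way round above 1.25 rad and contact force between the fingers and square_key above 2 N and z of round_key in the frame of key_rack below 0.02 m and distance of round_key from where it was at the start of the episode below 0.012 m); the arm keeps its last pose, push and grip.
It fails at once if the round-headed key is drawn up or taken out of the rack (z of round_key in the frame of key_rack above 0.03 m).
It also fails if it takes over 42 s, if anything falls off the work surface, if the arm or the gripper's body presses on something with over 40 N, if the wrist force passes 120 N, or if a joint passes its speed limit or range.

## Robot

A 7-joint arm with a two-finger parallel gripper is mounted at the origin on a cart in front of the work surface, level with it; the furniture and walls round the work are solid. World frame = base frame: x ahead of the robot, y to its left, z up, the work surface at z = 0. Lengths are in m, angles in rad, forces in N, time in s.
With the tool pointing down it reaches from about 0.4 to 0.85 m from the base axis. Payload 10.4 kg.
Tool frame: the origin (TCP) lies midway between the tips of the shut fingers; the grasp point (between the pads) lies 19 mm behind it; z points along the fingers, y is the line along which they close (so a half turn about z gives the same grasp; the last joint's range is limited). The gripper opens to 85 mm and grips with 20 to 120 N. Pads are 22 mm wide; open, the fingers measure 114 mm over their backs; the gripper's body (76 mm by 85 mm) begins 54 mm behind the grasp point. The pads swing forward as they close: fully open they stand 13 mm farther back than shut.
Start: joints at [1.239, 0.332, -0.065, 1.46, 0.022, 1.35, -0.088], TCP at [0.19, -0.595, 0.231] pointing down, gripper open.
Joint ranges: [-2.6, 2.6], [-0.5, 2.12], [-1.47, 1.34], [0.16, 2.42], [-1.27, 4.41], [0.06, 2.06], [-2.6, 2.6]. Speed limits (rad/s): [2.22, 2.22, 2.79, 2.79, 3.14, 3.14, 3.14].

## Interface

Orientations are given as a unit quaternion [x, y, z, w].
In Python, from workcell import get_obs, camera, camera_params, hand_in gives the robot as it stands.
- The arm moves only by the tool carry_out, never from a script. Its argument "commands" is a list that holds one entry, the list of rows, each a list of 6 numbers: the shift along the tool's x, y, z in units of 40 mm (1.0 is 40 mm), then the turn, a rotation vector about the tool's x, y, z in units of 6 degrees (1.0 is 6 degrees). In form: [[[x, y, z, ax, ay, az], ...]]. A call has 1 to 20 rows; each row shifts and turns the commanded pose from where the row before left it, along the tool's axes as they then stand; what a row does not reach is not made up. A row lasts 1/12 s, in which the tool goes at most 41.7 mm and 7.16 degrees, less where a joint would pass 70% of its speed; a pose out of reach is approached as far as the arm can. A call is refused whole if a number of a shift passes 1 or a number of a turn 1, either way. A call with a gripper value outside its range is refused whole. "hand" is the closure, from -1 (fully open) to 1 (shut), set as the call begins (left out, the last holds). The fingers move at their own pace and stop on an object; "force" is the grip in N (left out, the last holds). Time passes only in rows, so rows that do not move let the fingers close. It gives the time, the measured TCP pose, the force, the opening and the grip force at its end, in the units of the state.
- get_obs(): the state, without advancing time (a new reading comes with each control period).
- camera(name): name is "scene" or "top" or "wrist"; returns the picture (420x560x3 uint8, red, green, blue); there is no depth.
- camera_params(name): a dict with "mtx" (3x3 intrinsics, pixels), "k1" (the pictures are not rectified: a ray, as slopes to the right and down, at radius r is drawn at 1 + k1 r^2 times it, then the intrinsics apply), "R" (3x3) and "t" (3): a world point X has camera coordinates R X + t. Camera axes: x right, y down, z forward; pixel columns grow to the right and rows downward; lengths in m; the calibration is good to about 2 mm. A picture is of the moment at which its call begins: read the wrist's pose just before it. camera_params takes no time and is no camera call; for the wrist camera it gives the pose at the moment of the call.
- hand_in(): hands the job in; it is judged then, once.
The state is a dict: "clock": time; "joint_pos": joint angles; "joint_velocities": joint speeds; "tau": joint torques, N m; "position": TCP position; "ee_rot": TCP orientation; "ft_force": force on the tool from outside, world axes, zero at the start; "torque": the same for the moment, N m; "grip_width": opening from 0.0 (shut) to 1.0 (fully open); "grasp_force": force on a finger pad.
Only numpy, scipy, OpenCV 4.12 (cv2) and the standard library are available. Lean on these libraries where they do the work, as an engineer would, in place of code of your own. Each camera call takes 0.05 s, during which the arm holds its last target. There are 200 camera calls.

## Working session

There is one attempt and no reset: what is moved stays moved. The work goes in short steps, Python scripts to look and compute and a tool call to move; the robot and the scene stay as the last step left them, time stands still between calls to the robot, and variables do not carry over. Pictures are saved under pics/ and viewed, at most 10 in all, crops included, and the job is handed in when it is done.

Besides the shell and the picture viewer there is one more tool, called as name(argument=value, ...) on one line, values as JSON. carry_out: Moves the arm, as the interface text tells. Its arguments: {"type":"object","properties":{"commands":{"type":"array"},"hand":{"type":"number"},"force":{"type":"number"}},"required":["commands"]}

```bash
ls; mkdir -p pics; cat > h.py <<'E'
import numpy as np, cv2
from workcell import get_obs, camera, camera_params, hand_in
from scipy.spatial.transform import Rotation as Ro
def ray(p,uv):
    K=np.array(p["mtx"]);R=np.array(p["R"]);t=np.array(p["t"])
    d=np.array([(uv[0]-K[0,2])/K[0,0],(uv[1]-K[1,2])/K[1,1]]);s=d.copy()
    for _ in range(30): s=d/(1+p["k1"]*(s@s))
    return -R.T@t, R.T@np.array([s[0],s[1],1])
def at_z(p,uv,z):
    o,d=ray(p,uv); return o+d*(z-o[2])/d[2]
def proj(p,X):
    K=np.array(p["mtx"]);c=np.array(p["R"])@np.array(X)+np.array(p["t"]);s=c[:2]/c[2];s=s*(1+p["k1"]*(s@s))
    return np.array([K[0,0]*s[0]+K[0,2],K[1,1]*s[1]+K[1,2]])
def snap(n,f):
    p=camera_params(n);im=camera(n);cv2.imwrite(f,cv2.cvtColor(im,cv2.COLOR_RGB2BGR));return p,im
E
python3 - <<'E'
from h import *
o=get_obs();print(o)
a=snap("scene","pics/s0.png");b=snap("top","pics/t0.png")
for p in(a[0],b[0]):print(p)
E
```

```text
pics
{'clock': 0.0, 'joint_pos': array([ 1.2393684 ,  0.33287277, -0.06469047,  1.46093789,  0.02156963,
        1.34988389, -0.08850017]), 'joint_velocities': array([ 0.00027065,  0.00083853, -0.00070837,  0.00052811,  0.00037399,
       -0.0007462 ,  0.00124241]), 'tau': array([ 2.91696670e-04, -6.25450516e+01,  4.90960618e-02, -3.91610026e+01,
        1.61564257e-02,  9.85471270e-03,  2.29309768e-05]), 'position': array([ 0.18985107, -0.59507952,  0.23051697]), 'ee_rot': array([ 9.88101200e-01,  1.53803524e-01, -1.27106437e-04, -6.92423577e-04]), 'ft_force': array([-0.28863299,  0.2912921 , -0.75245822]), 'torque': array([-0.04645556,  0.03230115,  0.00436508]), 'grasp_force': 0.0, 'grip_width': 1.0012960439752647}
{'mtx': array([[522.12531654,   0.        , 281.73015741],
       [  0.        , 522.12531654, 202.83459295],
       [  0.        ,   0.        ,   1.        ]]), 'k1': 0.0022442831845646944, 'R': array([[-0.67697348, -0.73595192,  0.0090377 ],
       [-0.38857014,  0.34694801, -0.85360432],
       [ 0.62507613, -0.58137926, -0.52084354]]), 't': array([0.3952937 , 0.22935216, 0.7825708 ])}
{'mtx': array([[404.37418754,   0.        , 276.21927481],
       [  0.        , 404.37418754, 213.04739546],
       [  0.        ,   0.        ,   1.        ]]), 'k1': 0.03064459102257506, 'R': array([[-0.00480682, -0.99998675,  0.00184462],
       [-0.9871102 ,  0.00444982, -0.15998017],
       [ 0.15996984, -0.00258984, -0.9871185 ]]), 't': array([0.08914448, 0.49431945, 0.82078977])}
```

View pics/s0.png

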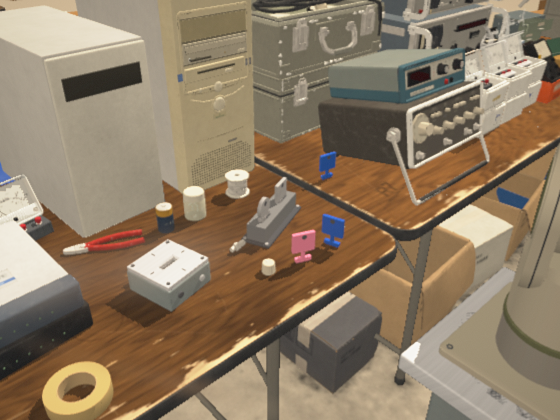

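View pics/t0.png

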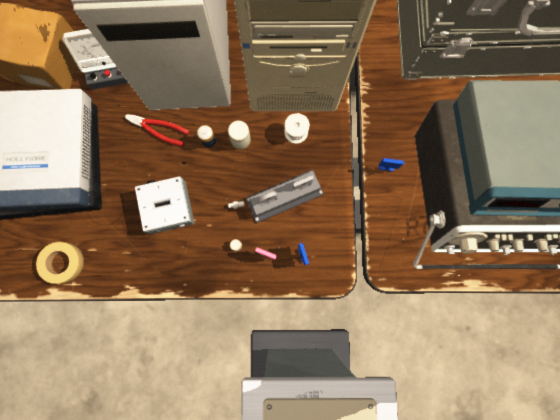

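The scene view shows the box near (168,272) and the rack near (272,217), with two keys standing in it and blue/pink decoys around. The top view has the box at (163,204) and the rack at (284,196). I'll enlarge both.

```bash
python3 - <<'E'
import cv2
s=cv2.imread("pics/s0.png");t=cv2.imread("pics/t0.png")
a=cv2.resize(s[165:265,225:325],None,fx=6,fy=6,interpolation=cv2.INTER_CUBIC)
cv2.imwrite("pics/s1.png",a)
b=cv2.resize(t[160:240,120:340],(792,288),interpolation=cv2.INTER_CUBIC)
cv2.imwrite("pics/t1.png",b)
E
```

```text
(no output)
```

View pics/s1.png

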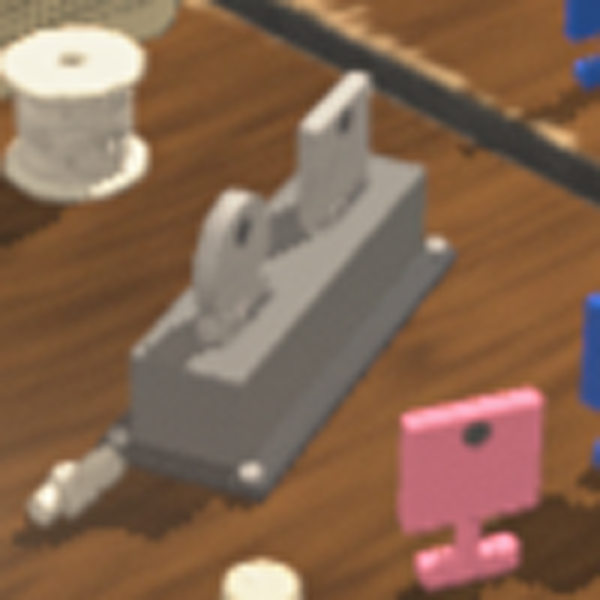

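View pics/t1.png

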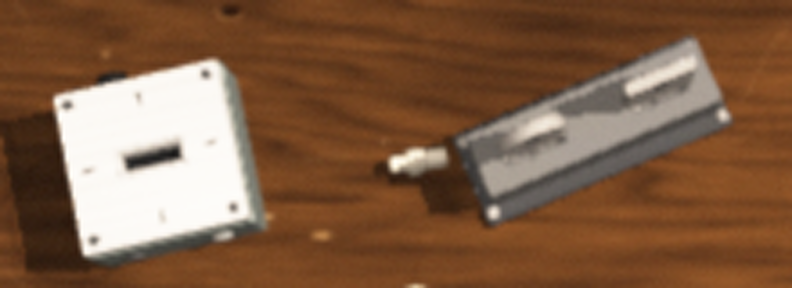

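The square key is the right-hand one, with its head's top edge at crop (627,92)–(693,62). The round key is on the left. The keyway ends are at crop (124,163)–(182,151).

```bash
python3 - <<'E'
from h import *
p=camera_params("top");q=camera_params("scene")
c=lambda u,v:(120+u/3.6,160+v/3.6)
def seg(n,a,b,z):
    A=at_z(p,c(*a),z);B=at_z(p,c(*b),z);d=A-B
    print(n,A.round(4),B.round(4),"mid",((A+B)/2).round(4),"len",np.linalg.norm(d).round(4),"yaw of long axis",np.degrees(np.arctan2(d[1],d[0])).round(1));return (A+B)/2
K=seg("key",(627,92),(693,62),.08)
W=seg("keyway",(124,163),(182,151),.05)
seg("cover diag1",(55,97),(247,218),.05)
seg("cover diag2",(215,60),(87,250),.05)
seg("cover top",(55,97),(215,60),.05)
seg("base front",(492,222),(730,122),.006)
seg("racktop back",(457,145),(690,40),.04)
print("key in scene crop",(proj(q,K)-[225,165])*6, "keyway scene",proj(q,W))
print(camera_params("wrist"))
o=get_obs();print(Ro.from_quat(o["ee_rot"]).as_matrix().round(3))
E
```

```text
key [0.5451 0.0499 0.08  ] [0.5625 0.012  0.08  ] mid [0.5538 0.0309 0.08  ] len 0.0417 yaw of long axis 114.6
keyway [0.5108 0.3427 0.05  ] [0.5178 0.3093 0.05  ] mid [0.5143 0.326  0.05  ] len 0.0342 yaw of long axis 101.8
cover diag1 [0.5503 0.3847 0.05  ] [0.478  0.2702 0.05  ] mid [0.5142 0.3274 0.05  ] len 0.1354 yaw of long axis 57.7
cover diag2 [0.5724 0.2918 0.05  ] [0.4597 0.3618 0.05  ] mid [0.5161 0.3268 0.05  ] len 0.1326 yaw of long axis -31.8
cover top [0.5503 0.3847 0.05  ] [0.5724 0.2918 0.05  ] mid [0.5614 0.3383 0.05  ] len 0.0954 yaw of long axis 103.4
base front [0.4811 0.1299 0.006 ] [ 0.543  -0.0172  0.006 ] mid [0.5121 0.0564 0.006 ] len 0.1596 yaw of long axis 112.8
racktop back [0.5226 0.1493 0.04  ] [0.5862 0.0097 0.04  ] mid [0.5544 0.0795 0.04  ] len 0.1534 yaw of long axis 114.5
key in scene crop [335.51241657  99.86509009] keyway scene [168.69114913 261.58493666]
{'mtx': array([[292.29488767,   0.        , 281.67021847],
       [  0.        , 292.29488767, 212.64066034],
       [  0.        ,   0.        ,   1.        ]]), 'k1': -0.02464426690793169, 'R': array([[ 3.04367416e-01, -9.52554613e-01, -4.30333395e-04],
       [-9.05278751e-01, -2.89401974e-01,  3.10993376e-01],
       [-2.96362714e-01, -9.42666786e-02, -9.50411982e-01]]), 't': array([-0.62518853, -0.04040034,  0.37956272])}
[[ 0.953  0.304 -0.   ]
 [ 0.304 -0.953  0.001]
 [-0.    -0.001 -1.   ]]
```

```bash
cat >> h.py <<'E'
def state():
    o=get_obs();R=Ro.from_quat(o["ee_rot"]).as_matrix()
    return o,R,np.degrees(np.arctan2(R[1,0],R[0,0]))
def go(P,yaw=None,pos=None):
    "tool-frame shift in units (40mm), and az units to reach yaw of tool x, after P"
    o,R,y=state();pos=o["position"] if pos is None else pos
    if yaw is None: yaw=y
    a=np.radians(yaw);R2=np.array([[np.cos(a),np.sin(a),0],[np.sin(a),-np.cos(a),0],[0,0,-1.]])
    print("pos",o["position"].round(4),"yaw",y.round(2),"tilt",np.degrees(np.arccos(-R[2,2])).round(2),"clock",o["clock"],"q",o["joint_pos"].round(2))
    print("turn first az units",(-((yaw-y+180)%360-180)/6).round(2),"then shift",(R2.T@(np.array(P)-pos)/.04).round(3))
E
python3 - <<'E'
from h import *
p=camera_params("top")
print(at_z(p,(418,265),0),at_z(p,(437,220),.12),at_z(p,(420,130),.1))
a=np.array([.19,-.595,.231]);b=np.array([.32,-.34,.33]);c=np.array([.5,-.03,.28])
go(b,114);go(c,114,b)
E
```

```text
[ 0.38533623 -0.22100133  0.        ] [ 0.46685243 -0.2205744   0.12      ] [ 0.65490002 -0.20650999  0.1       ]
pos [ 0.1898 -0.5951  0.2306] yaw 17.69 tilt 0.07 clock 0.1 q [ 1.24  0.33 -0.06  1.46  0.02  1.35 -0.09]
turn first az units -16.05 then shift [ 4.504  5.567 -2.485]
pos [ 0.1898 -0.5951  0.2306] yaw 17.69 tilt 0.07 clock 0.1 q [ 1.24  0.33 -0.06  1.46  0.02  1.35 -0.09]
turn first az units -16.05 then shift [5.25  7.263 1.25 ]
```

carry_out(commands=[[[0,0,-0.2,0,0,-1],[0,0,-0.2,0,0,-1],[0,0,-0.2,0,0,-1],[0,0,-0.2,0,0,-1],[0,0,-0.2,0,0,-1],[0,0,-0.2,0,0,-1],[0,0,-0.2,0,0,-1],[0,0,-0.2,0,0,-1],[0,0,-0.2,0,0,-1],[0,0,-0.2,0,0,-1],[0,0,-0.2,0,0,-1],[0,0,-0.2,0,0,-1],[0,0,0,0,0,-1],[0,0,0,0,0,-1],[0,0,0,0,0,-1],[0,0,0,0,0,-1]]])

```text
clock: 1.43
position: [0.1899, -0.5953, 0.3269]
ee_rot: [0.545, 0.839, 0.0, -0.0]
ft_force: [-0.5, -0.6, -0.8]
grip_width: 1.0
grasp_force: 0.0
```

carry_out(commands=[[[0.5,0.62,0,0,0,0],[0.5,0.62,0,0,0,0],[0.5,0.62,0,0,0,0],[0.5,0.62,0,0,0,0],[0.5,0.62,0,0,0,0],[0.5,0.62,0,0,0,0],[0.5,0.62,0,0,0,0],[0.5,0.62,0,0,0,0],[0.5,0.62,0,0,0,0],[0.48,0.66,0,0,0,0],[0.48,0.66,0,0,0,0],[0.48,0.66,0,0,0,0],[0.48,0.66,0,0,0,0],[0.48,0.66,0,0,0,0],[0.48,0.66,0,0,0,0],[0.48,0.66,0.2,0,0,0],[0.48,0.66,0.3,0,0,0],[0.48,0.66,0.3,0,0,0],[0.48,0.66,0.3,0,0,0],[0.48,0.66,0.3,0,0,0]]])

```text
clock: 3.1
position: [0.5035, -0.0294, 0.2708]
ee_rot: [0.547, 0.837, -0.0, 0.0]
ft_force: [0.8, -0.5, 0.0]
grip_width: 0.999
grasp_force: 0.0
```

```bash
python3 - <<'E'
from h import *
go([.554,.031,.2],114)
p,im=snap("wrist","pics/w0.png")
for X in [(.545,.05,.08),(.5625,.012,.08)]:print(proj(p,X))
E
```

```text
pos [ 0.5035 -0.0294  0.2708] yaw 113.67 tilt 0.03 clock 3.1 q [ 0.8   0.12 -0.89  1.68  0.09  1.39  0.31]
turn first az units -0.06 then shift [0.866 1.769 1.769]
[344.45676332 138.85192127]
[342.74047702 176.0332556 ]
```

View pics/w0.png

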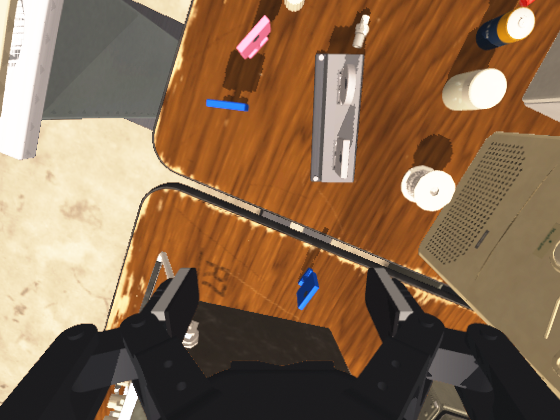

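The wrist view agrees with the prediction: square key at about (343,158), round key above it at (346,85), spool at (415,185). I'll move above the key with the fingers half closed.

carry_out(commands=[[[0.1,0.2,0.3,0,0,0],[0.1,0.2,0.3,0,0,0],[0.1,0.2,0.3,0,0,0],[0.1,0.2,0.3,0,0,0],[0.1,0.2,0.3,0,0,-0.06],[0.1,0.2,0.3,0,0,0],[0.1,0.2,0.3,0,0,0],[0.1,0.2,0.3,0,0,0],[0.07,0.17,0.3,0,0,0],[0,0,0.3,0,0,0],[0,0,0,0,0,0],[0,0,0,0,0,0]]], hand=0)

```text
clock: 4.15
position: [0.5531, 0.0291, 0.1508]
ee_rot: [0.544, 0.839, -0.0, -0.001]
ft_force: [0.3, 0.4, 0.5]
grip_width: 0.499
grasp_force: 0.0
```

```bash
python3 - <<'E'
from h import *
go([.554,.031,.047],114)
p,im=snap("wrist","pics/w1.png")
print(p["R"].T@-p["t"])
for X in [(.545,.05,.08),(.5625,.012,.08)]:print(proj(p,X))
E
```

```text
pos [0.5531 0.0291 0.1508] yaw 114.05 tilt 0.09 clock 4.15 q [ 0.6   0.36 -0.88  1.72  0.3   1.2   0.06]
turn first az units 0.01 then shift [0.034 0.039 2.594]
[0.52057814 0.10187125 0.29325284]
[283.21635209 196.40278577]
[283.72863389 247.0252355 ]
```

View pics/w1.png

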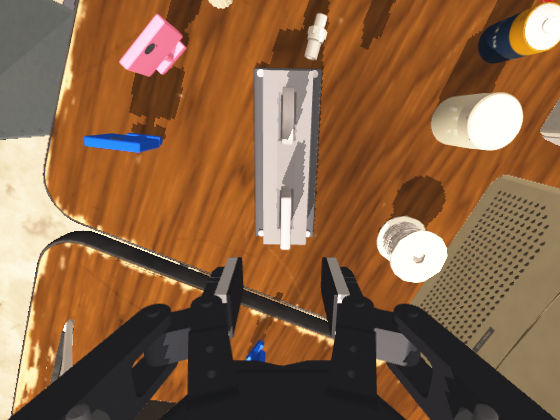

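The square key's top face runs from about (286,198) to (286,249), within 2–3 px of the prediction. One enlarged crop will give the exact centre.

```bash
python3 - <<'E'
import cv2
s=cv2.imread("pics/w1.png")
cv2.imwrite("pics/w1c.png",cv2.resize(s[180:260,250:330],None,fx=7,fy=7,interpolation=cv2.INTER_CUBIC))
E
```

```text
(no output)
```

View pics/w1c.png

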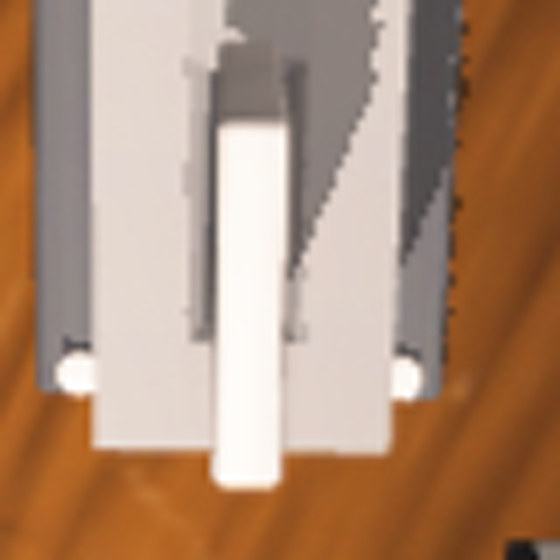

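The key's top face runs from crop (252,121) to (246,488), lying slightly askew.

```bash
python3 - <<'E'
from h import *
p=camera_params("wrist")
A=at_z(p,(250+252.5/7,180+121/7),.08);B=at_z(p,(250+246.5/7,180+488/7),.08);d=A-B;M=(A+B)/2
print(A,B,M,np.linalg.norm(d),np.degrees(np.arctan2(d[1],d[0])))
go([M[0],M[1],.047],np.degrees(np.arctan2(d[1],d[0])))
E
```

```text
[0.54790979 0.05002988 0.08      ] [0.5652704  0.00995203 0.08      ] [0.55659009 0.02999096 0.08      ] 0.043676363449690836 113.42090720547071
pos [0.5536 0.0291 0.1515] yaw 114.03 tilt 0.02 clock 4.2 q [ 0.6   0.36 -0.88  1.72  0.3   1.2   0.06]
turn first az units 0.1 then shift [-0.01   0.077  2.613]
```

carry_out(commands=[[[0,0.07,0,0,0,0.1],[0,0,0.3,0,0,0],[0,0,0.4,0,0,0],[0,0,0.4,0,0,0],[0,0,0.4,0,0,0],[0,0,0.4,0,0,0],[0,0,0.3,0,0,0],[0,0,0.25,0,0,0],[0,0,0.13,0,0,0],[0,0,0,0,0,0],[0,0,0,0,0,0]]])

```text
clock: 5.12
position: [0.5566, 0.0309, 0.0484]
ee_rot: [0.549, 0.836, 0.0, 0.0]
ft_force: [-0.3, 0.3, 0.4]
grip_width: 0.501
grasp_force: 0.0
```

carry_out(commands=[[[0,0,0,0,0,0],[0,0,0,0,0,0],[0,0,0,0,0,0],[0,0,0,0,0,0],[0,0,0,0,0,0],[0,0,0,0,0,0],[0,0,0,0,0,0],[0,0,0,0,0,0],[0,0,0,0,0,0],[0,0,0,0,0,0]]], hand=1, force=60)

```text
clock: 5.95
position: [0.5568, 0.0307, 0.0487]
ee_rot: [0.549, 0.836, 0.0, 0.0]
ft_force: [-0.2, -1.1, 5.9]
grip_width: 0.085
grasp_force: 59.4
```

carry_out(commands=[[[0,0,-0.1,0,0,0],[0,0,-0.2,0,0,0],[0,0,-0.2,0,0,0],[0,0,-0.3,0,0,0],[0,0,-0.3,0,0,0],[0,0,-0.3,0,0,0],[0,0,-0.3,0,0,0],[0,0,-0.4,0,0,0],[0,0,-0.3,0,0,0],[0,0,-0.2,0,0,0],[0,0,0,0,0,0],[0,0,0,0,0,0]]])

```text
clock: 6.95
position: [0.5564, 0.0306, 0.1523]
ee_rot: [0.549, 0.836, 0.0, 0.0]
ft_force: [-0.2, 0.2, -1.7]
grip_width: 0.08
grasp_force: 58.5
```

```bash
python3 - <<'E'
from h import *
go([.515,.3265,.14],102.5)
o=get_obs();print(o["grasp_force"],o["grip_width"],o["ft_force"])
E
```

```text
pos [0.5564 0.0306 0.1523] yaw 113.44 tilt 0.04 clock 6.95 q [ 0.59  0.37 -0.88  1.71  0.3   1.21  0.05]
turn first az units 1.82 then shift [7.445 0.59  0.306]
58.53343069553375 0.08025968832662692 [-0.16744394  0.24913379 -1.74755588]
```

carry_out(commands=[[[0,0,0,0,0,0.91],[0,0,0,0,0,0.91],[0.3,0.03,0,0,0,0],[0.5,0.05,0,0,0,0],[0.5,0.05,0,0,0,0],[0.6,0.05,0,0,0,0],[0.6,0.05,0,0,0,0],[0.6,0.05,0,0,0,0],[0.6,0.05,0,0,0,0],[0.6,0.05,0,0,0,0],[0.6,0.05,0,0,0,0],[0.5,0.05,0,0,0,0],[0.4,0.05,0,0,0,0],[0.3,0.05,0,0,0,0],[0.1,0.02,0,0,0,0],[0,0,0,0,0,0],[0,0,0,0,0,0]]])

```text
clock: 8.37
position: [0.5257, 0.2778, 0.1516]
ee_rot: [0.625, 0.781, -0.0, -0.0]
ft_force: [-0.2, -0.6, -0.7]
grip_width: 0.082
grasp_force: 58.4
```

```bash
python3 - <<'E'
from h import *
go([.515,.3265,.14],102.5)
p,im=snap("wrist","pics/w2.png")
u,v=proj(p,(.515,.3265,.05)).astype(int);print(u,v)
c=im[v-90:v+250,u-130:u+150];cv2.imwrite("pics/w2c.png",cv2.resize(c[:, :,::-1],None,fx=600/c.shape[0],fy=600/c.shape[0],interpolation=cv2.INTER_CUBIC));print(c.shape)
E
```

```text
pos [0.5257 0.2778 0.1516] yaw 102.62 tilt 0.05 clock 8.3667 q [ 0.13  0.47 -0.89  1.61  0.38  1.25 -0.61]
turn first az units 0.02 then shift [1.247 0.002 0.29 ]
281 154
(340, 280, 3)
```

View pics/w2c.png

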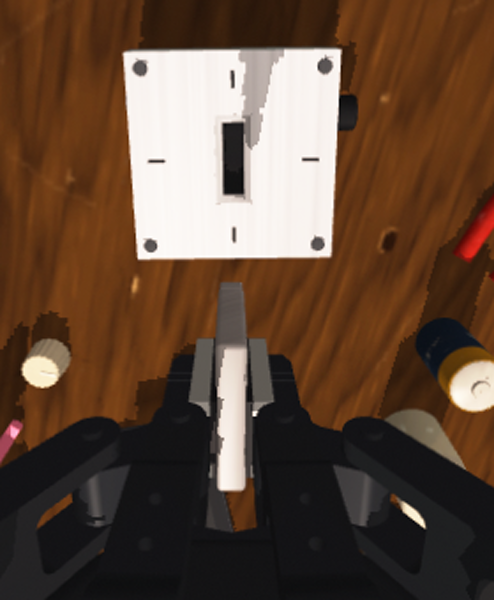

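The held key is at crop x≈232, and the keyway centre is at about crop (233,159). I'll put both at high zoom side by side in one picture.

```bash
python3 - <<'E'
import cv2,numpy as np
s=cv2.imread("pics/w2.png")
# crop origin (151,64), scale 600/340
a=s[120:190,255:305];b=s[215:350,255:305]
f=lambda c,k:cv2.resize(c,None,fx=k,fy=k,interpolation=cv2.INTER_CUBIC)
A=f(a,8);B=f(b[:70],8) ;C=np.hstack([A,B]);cv2.imwrite("pics/w2d.png",C);print(C.shape)
E
```

```text
(560, 800, 3)
```

View pics/w2d.png

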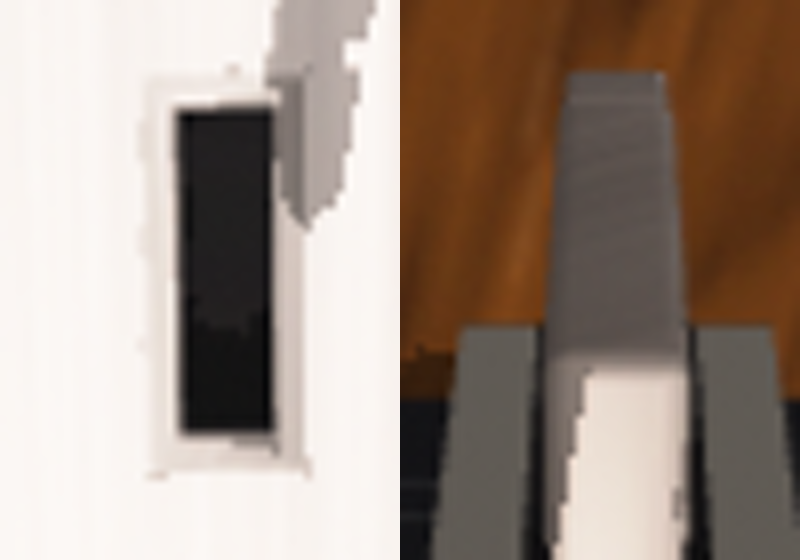

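Bevel outer corners in the left panel are (148,77), (301,75), (155,472) and (306,468). In the right panel the key's foot end is centred at (615,75) and the head-top front edge at (617,365).

```bash
python3 - <<'E'
from h import *
o,R,y=state();p=camera_params("wrist");T=o["position"]
L=lambda u,v:(255+u/8,120+v/8);Q=lambda u,v:(255+(u-400)/8,215+v/8)
c=np.array([at_z(p,L(*a),.05) for a in [(148,77),(301,75),(155,472),(306,468)]]);M=c.mean(0)
d=(c[0]+c[1]-c[2]-c[3])/2;e=(c[1]+c[3]-c[0]-c[2])/2
print("keyway",M,"len",np.linalg.norm(d),np.linalg.norm(e),"yaw",np.degrees(np.arctan2(d[1],d[0])),np.degrees(np.arctan2(e[1],e[0]))+90)
h=at_z(p,Q(617,365),T[2]+.0313);f=at_z(p,Q(615,90),T[2]-.0327+.003)
print("head front in tool mm",(R.T@(h-T)*1e3).round(2),"foot front",(R.T@(f-T)*1e3).round(2))
go([M[0],M[1],.10],103.2)
E
```

```text
keyway [0.5167967  0.32593907 0.05      ] len 0.040283620582903634 0.01570013327313914 yaw 103.55753900948866 103.70813567096589
head front in tool mm [ 21.69   0.19 -31.31] foot front [13.96  0.22 29.69]
pos [0.526  0.2772 0.1517] yaw 102.55 tilt 0.05 clock 8.4167 q [ 0.13  0.47 -0.89  1.61  0.38  1.25 -0.61]
turn first az units -0.11 then shift [1.238 0.054 1.292]
```

carry_out(commands=[[[0.2,0.01,0.1,0,0,-0.15],[0.3,0.01,0.2,0,0,0],[0.3,0.01,0.3,0,0,0],[0.25,0.01,0.3,0,0,0],[0.15,0.01,0.3,0,0,0],[0.045,0,0.2,0,0,0],[0,0,0.1,0,0,0],[0,0,0,0,0,0],[0,0,0,0,0,0],[0,0,0,0,0,0]]])

```text
clock: 9.25
position: [0.517, 0.3266, 0.0927]
ee_rot: [0.62, 0.785, 0.0, 0.0]
ft_force: [-0.5, 0.1, -0.1]
grip_width: 0.084
grasp_force: 58.4
```

```bash
python3 - <<'E'
from h import *
go([.5168,.3259,.0687],103.5)
print(get_obs()["ft_force"])
E
```

```text
pos [0.517  0.3266 0.0927] yaw 103.39 tilt 0.05 clock 9.25 q [ 0.01  0.56 -0.86  1.62  0.46  1.17 -0.72]
turn first az units -0.02 then shift [-0.016 -0.01   0.599]
[-0.51922476  0.05257982 -0.08891058]
```

Position is within 1 mm. I'll descend to just above the plunger while watching the force.

carry_out(commands=[[[-0.01,-0.01,0.1,0,0,0],[0,0,0.1,0,0,0],[0,0,0.08,0,0,0],[0,0,0.08,0,0,0],[0,0,0.08,0,0,0],[0,0,0.08,0,0,0],[0,0,0.04,0,0,0],[0,0,0,0,0,0]]])

```text
clock: 9.92
position: [0.5159, 0.3264, 0.0692]
ee_rot: [0.62, 0.785, -0.0, -0.0]
ft_force: [-0.1, 0.5, -1.0]
grip_width: 0.086
grasp_force: 58.4
```

It went in without resistance. Next is the push to the shoulders.

carry_out(commands=[[[0,0,0.05,0,0,0],[0,0,0.05,0,0,0],[0,0,0.05,0,0,0],[0,0,0.05,0,0,0],[0,0,0.04,0,0,0],[0,0,0.02,0,0,0],[0,0,0,0,0,0],[0,0,0,0,0,0],[0,0,0,0,0,0]]])

```text
clock: 10.67
position: [0.5163, 0.3267, 0.0596]
ee_rot: [0.62, 0.785, 0.0, 0.0]
ft_force: [-2.0, -1.0, 6.2]
grip_width: 0.087
grasp_force: 59.5
```

carry_out(commands=[[[0,0,0.03,0,0,0],[0,0,0.02,0,0,0],[0,0,0,0,0,0],[0,0,0,0,0,0],[0,0,0,0,0,0]]], force=80)

```text
clock: 11.08
position: [0.5164, 0.3267, 0.0587]
ee_rot: [0.62, 0.785, 0.0, 0.0]
ft_force: [-5.2, -4.7, 17.6]
grip_width: 0.081
grasp_force: 84.1
```

carry_out(commands=[[[-0.01,-0.015,-0.02,0,0,0],[0,0,0,0,0,0],[0,0,0,0,0,0.5],[0,0,0,0,0,0.5],[0,0,0,0,0,0.5],[0,0,0,0,0,0.5],[0,0,0,0,0,0.5],[0,0,0,0,0,0.5],[0,0,0,0,0,0]]])

```text
clock: 11.83
position: [0.516, 0.3264, 0.0589]
ee_rot: [0.736, 0.677, 0.001, 0.0]
ft_force: [-1.7, -0.4, 7.5]
grip_width: 0.082
grasp_force: 82.4
```

```bash
python3 - <<'E'
from h import *
go([.5162,.3262,.0588],13.5)
o=get_obs();print(o["ft_force"],o["torque"],o["grasp_force"])
E
```

```text
pos [0.516  0.3264 0.0589] yaw 85.25 tilt 0.08 clock 11.8333 q [-0.04  0.58 -0.77  1.65  0.44  1.1  -1.03]
turn first az units 11.96 then shift [0.003 0.007 0.002]
[-1.67733358 -0.39524523  7.52993816] [-0.23362986  0.4927716   0.04301065] 82.4157464504242
```

Turning freely at 18° with 7.5 N of push. I'll continue the turn.

carry_out(commands=[[[0,0,0,0,0,0.6],[0,0,0,0,0,0.6],[0,0,0,0,0,0.6],[0,0,0,0,0,0.6],[0,0,0,0,0,0.6],[0,0,0,0,0,0.6],[0,0,0,0,0,0.6],[0,0,0,0,0,0.6],[0,0,0,0,0,0.6],[0,0,0,0,0,0.6],[0,0,0,0,0,0],[0,0,0,0,0,0]]])

```text
clock: 12.83
position: [0.5159, 0.3266, 0.0589]
ee_rot: [0.908, 0.418, 0.001, -0.0]
ft_force: [-2.2, -0.1, 8.4]
grip_width: 0.076
grasp_force: 82.3
```

```bash
python3 - <<'E'
from h import *
go([.5162,.3262,.0588],13.5)
o=get_obs();print(o["ft_force"],o["torque"],o["grasp_force"])
E
```

```text
pos [0.5159 0.3266 0.0589] yaw 49.43 tilt 0.07 clock 12.8333 q [-0.13  0.54 -0.66  1.66  0.36  1.07 -1.6 ]
turn first az units 5.99 then shift [0.006 0.012 0.002]
[-2.1739239  -0.11283374  8.41505613] [-0.23421716  0.56610138  0.00064561] 82.27331042289734
```

carry_out(commands=[[[0,0,0,0,0,0.6],[0,0,0,0,0,0.6],[0,0,0,0,0,0.6],[0,0,0,0,0,0.6],[0,0,0,0,0,0.6],[0,0,0,0,0,0.6],[0,0,0,0,0,0.6],[0,0,0,0,0,0.6],[0,0,0,0,0,0.6],[0,0,0,0,0,0.6],[0,0,0,0,0,0],[0,0,0,0,0,0],[0,0,0,0,0,0]]])

```text
clock: 13.92
position: [0.5156, 0.3271, 0.0589]
ee_rot: [0.993, 0.117, 0.0, -0.001]
ft_force: [-1.8, 0.9, 8.4]
grip_width: 0.079
grasp_force: 82.3
```

```bash
python3 - <<'E'
from h import *
go([.5162,.3262,.0588],13.5)
o=get_obs();print(o["ft_force"],o["torque"],o["grasp_force"])
p,im=snap("wrist","pics/w3.png")
cv2.imwrite("pics/w3c.png",cv2.resize(im[120:420,130:430,::-1],(600,600),interpolation=cv2.INTER_CUBIC))
E
```

```text
pos [0.5156 0.3271 0.0589] yaw 13.48 tilt 0.09 clock 13.9167 q [-0.22  0.51 -0.54  1.66  0.29  1.05 -2.18]
turn first az units -0.0 then shift [0.011 0.025 0.002]
[-1.79602779  0.85531679  8.42856054] [0.17371807 0.73099227 0.03910178] 82.3231315612793
```

View pics/w3c.png

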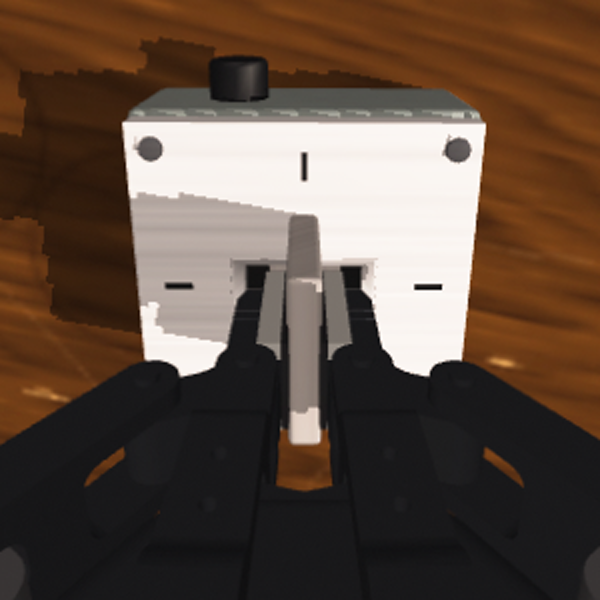

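The key at (303,330) stands square across the keyway slot at (303,275), with its shoulders down on the cover and still gripped. The push reads 8.4 N, which matches the plunger being home.

```bash
python3 -c "
from h import *
print(hand_in())"
```

```text
the job is handed in; nothing more can be done
None
```

The job is handed in: the square-headed key is in the keyway, pushed down to the cover, turned 90° clockwise and still gripped, with the round-headed key left in the rack; `hand_in` gave no verdict, so I don't know whether it passed.

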